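# Roll the cap strips of a PCR plate home

### The arm

A 6-joint arm with a two-finger parallel gripper is mounted at the origin on a cart in front of the work surface, level with it; the furniture and walls round the work are solid. World frame = base frame: x ahead of the robot, y to its left, z up, the work surface at z = 0. Lengths are in m, angles in degrees, forces in N, time in s.
With the tool pointing down it reaches from about 0.3 to 0.75 m from the base axis. Payload 8.5 kg.
Tool frame: the origin (TCP) lies on the centre line of the jaws, within the pads' length; the fingertips stand 19 mm ahead of it and the grasp point (between the pads) is the TCP (env.tcp_to_tips is the z of the fingertips in the tool frame, in m); z points along the fingers, y is the line along which they close (so a half turn about z gives the same grasp; the last joint's range is limited). The gripper opens to 85 mm and grips with 20 to 120 N. Pads are 22 mm wide; open, the fingers measure 114 mm over their backs; the gripper's body (76 mm by 85 mm) begins 54 mm behind the grasp point. The pads swing forward as they close: fully open they stand 13 mm farther back than shut.
Start: joints at [-81.033, 21.807, 74.336, -0, 83.858, -12.336], TCP at [0.2, -0.512, 0.25] pointing down, gripper open.
Joint ranges: [-178.18, 178.18], [-50.72, 133.34], [12.68, 142.11], [-81.47, 261.47], [9.98, 163.14], [-165.26, 165.26]. Speed limits (degrees/s): [136.94, 136.94, 180, 180, 180, 180].

### API

Orientations are given as a 3x3 rotation matrix whose columns are the frame's x, y, z axes.
In Python, from rig import env gives the robot as it stands.
- The arm moves only by the tool servo_tool, never from a script. Its argument "steps" is a list of rows, each an object of numbers: "tx", "ty", "tz": the shift along the world's x, y, z in cm; "yaw": the turn about the world's z in degrees; "claw": the finger opening in cm, from 0 to 8.54. In form: [{"tx": .., "ty": .., "tz": .., "yaw": .., "claw": ..}, ...]. A call has 1 to 20 rows; each row shifts and turns the commanded pose from where the row before left it; what a row does not reach is not made up. A row lasts 1/10 s, in which the tool goes at most 50 mm and 8.59 degrees, less where a joint would pass 70% of its speed; a pose out of reach is approached as far as the arm can. A call with a gripper value outside its range is refused whole. The fingers move at their own pace and stop on an object; "newtons" is the grip in N (left out, the last holds). Time passes only in rows, so rows that do not move let the fingers close. It gives the time, the measured TCP pose, the force, the opening and the grip force at its end, in the units of the state.
- env.observe(): the state, without advancing time (a new reading comes with each control period).
- env.get_image(name): name is "scene" or "side" or "wrist"; returns (picture, depth): 420x560x3 uint8, red, green, blue; 420x560 float32, m along the optical axis (not along the pixel's ray), 0 where there is no reading.
- env.camera_model(name): a dict with "fovy" (degrees; the focal length in pixels is half the picture's height over the tangent of half this angle, whatever the lens; pixels are square), "cx", "cy" (the principal point, pixels), "T" (4x4, takes a point from camera to world coordinates). Camera axes: x right, y down, z forward; pixel columns grow to the right and rows downward; lengths in m; the calibration is good to about 2 mm. A picture is of the moment at which its call begins: read the wrist's pose just before it. camera_model takes no time and is no camera call; for the wrist camera it gives the pose at the moment of the call.
- env.close_job(): hands the job in; it is judged then, once.
The state is a dict: "time_s": time; "q": joint angles; "qvel": joint speeds; "joint_efforts": joint torques, N m; "position": TCP position; "tool_rot": TCP orientation; "ft_force": force on the tool from outside, world axes, zero at the start; "wrist_torque": the same for the moment, N m; "grip_width": finger opening in m; "gripper_force": force on a finger pad.
Only numpy, scipy, OpenCV 4.12 (cv2) and the standard library are available. Lean on these libraries where they do the work, as an engineer would, in place of code of your own. Each camera call takes 0.05 s, during which the arm holds its last target. There are 200 camera calls.

### The job

The twelve cap strips on the PCR plate in the cold block are set on but still stand proud. Lift the hand roller out of its rest and roll it along the plate over all the strips, bearing down steadily with about 20 N (the tubes crack above 30 N), until every strip is fully home. Then stand the roller upright back in its rest; press the caps with nothing but the roller, and do not disturb the timer, the bottle or the dish.

Things in the scene. Friction and masses are not known exactly. Their poses are not given: they have to be found in the camera images.
- block: aluminium cold block, 146 mm (its x) by 104 mm (its y), 34 mm high, stays put; origin at the centre of its underside, z up. A white 128 x 85 mm PCR plate is bedded in it, long side along x. On it 12 grey flat-topped cap strips of 8 caps lie side by side at 9 mm pitch along x (centres x = -49.5 to +49.5 mm), each 8 mm wide in x, 72 mm long in y. About 7 N on a strip slides it down to a hard stop.
- cap_level (a point): point of the block 44.5 mm above its origin: nominal height of the tops of home strips, were the plate fully bedded and level (strips not yet home stand up to 3.5 mm higher). But the plate is iced into its pocket out of true, firmly: its middle is 0 to 6 mm higher and it leans up to 0.035 rad about the block's y (+-1.7 mm at the end strips). No pose here shows this; it must be felt.
- lane_end (a point): point of the block at cap_level over the middle of the last strip, strip_11 (block x = +49.5 mm). Rolling runs from over one end strip to over the other, wheel axle along the block's y, either way. Under the wheel one or two strips move at a time; they stay where they are pushed. Contact is stiff: some 20 N per mm.
- strip_0 (a joint): travel of cap strip 0 (centre at block x = -49.5 mm), m: 0 = as far up as it can stand, 0.0035 = home, caps fully in their tubes; starts between 0 and 0.001
- strip_1 (a joint): travel of cap strip 1 (centre at block x = -40.5 mm), m: 0 = as far up as it can stand, 0.0035 = home, caps fully in their tubes; starts between 0 and 0.001
- strip_2 (a joint): travel of cap strip 2 (centre at block x = -31.5 mm), m: 0 = as far up as it can stand, 0.0035 = home, caps fully in their tubes; starts between 0 and 0.001
- strip_3 (a joint): travel of cap strip 3 (centre at block x = -22.5 mm), m: 0 = as far up as it can stand, 0.0035 = home, caps fully in their tubes; starts between 0 and 0.001
- strip_4 (a joint): travel of cap strip 4 (centre at block x = -13.5 mm), m: 0 = as far up as it can stand, 0.0035 = home, caps fully in their tubes; starts between 0 and 0.001
- strip_5 (a joint): travel of cap strip 5 (centre at block x = -4.5 mm), m: 0 = as far up as it can stand, 0.0035 = home, caps fully in their tubes; starts between 0 and 0.001
- strip_6 (a joint): travel of cap strip 6 (centre at block x = +4.5 mm), m: 0 = as far up as it can stand, 0.0035 = home, caps fully in their tubes; starts between 0 and 0.001
- strip_7 (a joint): travel of cap strip 7 (centre at block x = +13.5 mm), m: 0 = as far up as it can stand, 0.0035 = home, caps fully in their tubes; starts between 0 and 0.001
- strip_8 (a joint): travel of cap strip 8 (centre at block x = +22.5 mm), m: 0 = as far up as it can stand, 0.0035 = home, caps fully in their tubes; starts between 0 and 0.001
- strip_9 (a joint): travel of cap strip 9 (centre at block x = +31.5 mm), m: 0 = as far up as it can stand, 0.0035 = home, caps fully in their tubes; starts between 0 and 0.001
- strip_10 (a joint): travel of cap strip 10 (centre at block x = +40.5 mm), m: 0 = as far up as it can stand, 0.0035 = home, caps fully in their tubes; starts between 0 and 0.001
- strip_11 (a joint): travel of cap strip 11 (centre at block x = +49.5 mm), m: 0 = as far up as it can stand, 0.0035 = home, caps fully in their tubes; starts between 0 and 0.001
- roller: hand roller standing upright in its rest. Origin midway between the flat undersides of its two steel cheeks; z up to the handle, y along the axle, x the rolling direction. Cheeks 40 mm in x, outer faces at y = +-48 mm; bridge top 44 mm above the origin; upright black handle from 46 to 112 mm, 20 mm thick in x, 32 mm wide in y. About 0.24 kg, loose.
- roller_grip (a point): middle of the handle's lower part, 70 mm above the roller's origin: grip here from above, fingers closing across the 20 mm thickness (along the roller's x)
- roller_axle (a point): middle of the axle, 13 mm above the roller's origin; black rubber wheel of radius 20 mm, 82 mm long in y, free-turning: it reaches 7 mm below the roller's origin
- wheel (a joint): angle of the roller's free-turning wheel about its axle, rad, 0 at the start, unlimited
- rest: grey open-topped rest for the roller, 66 mm (its x) by 120 mm (its y), 30 mm high, stays put; origin at the centre of its underside, z up. Inside it measures 46 mm in x by 102 mm in y. It may stand to the left or right of the block.
- rest_ledge (a point): centre of the rest at the level of its two end ledges, 18 mm above its origin, 12 mm below the rim: the parked roller's cheeks stand on them, its origin at this point with about 3 mm of play each side, its x along the rest's x (either way round), the wheel hanging free
- timer: small white bench timer, 64 x 64 x 21 mm, lying flat; bystander
- bottle: small screw-cap reagent bottle with a blue cap, diameter 40 mm, 86 mm tall, upright; origin at its foot; bystander
- dish: closed petri dish, diameter 60 mm, 16 mm high; bystander

How it is judged:
By the outcome, as a careful person would: the job done as asked, in the order asked, and still so for the second after the job is handed in, with the robot touching nothing.
It also fails if it takes over 72 s, if anything falls off the work surface, if the arm or the gripper's body presses on something with over 40 N, if the wrist force passes 120 N, or if a joint passes its speed limit or range.

## Working session

There is one attempt and no reset: what is moved stays moved. The work goes in short steps, Python scripts to look and compute and a tool call to move; the robot and the scene stay as the last step left them, time stands still between calls to the robot, and variables do not carry over. Pictures are saved under pics/ and viewed, at most 10 in all, crops included, and the job is handed in when it is done.

Besides the shell and the picture viewer there is one more tool, called after "Call:" as name(argument=value, ...), one argument or row to a line, values as JSON. servo_tool: Moves the arm, as the interface text tells. Its arguments: {"type":"object","properties":{"steps":{"type":"array"},"newtons":{"type":"number"}},"required":["steps"]}

```bash
mkdir -p pics; ls
python3 - <<'E'
from rig import env
import cv2,numpy as np
o=env.observe(); print(o)
for n in ("scene","side"):
    p,d=env.get_image(n); np.savez(f"pics/{n}0.npz",p=p,d=d,T=env.camera_model(n)["T"])
    cv2.imwrite(f"pics/{n}0.png",p[:,:,::-1]); print(n,env.camera_model(n))
a=cv2.imread("pics/scene0.png")
E
```

```text
pics
{'time_s': 0.0, 'q': array([-8.10352048e+01,  2.18425488e+01,  7.43866626e+01,  6.40245989e-04,
        8.38565340e+01, -1.23351396e+01]), 'qvel': array([-0.03022357,  0.04526947, -0.01603549,  0.09009809,  0.06775315,
        0.04174389]), 'joint_efforts': array([ 9.44267231e-04, -4.48465312e+01, -2.31279784e+01, -7.00131204e-05,
        4.75433684e-03, -2.26118397e-05]), 'position': array([ 0.19975098, -0.51215734,  0.24968591]), 'tool_rot': array([[ 9.31692115e-01,  3.63248886e-01, -2.22227476e-04],
       [ 3.63248804e-01, -9.31690998e-01,  1.47998873e-03],
       [ 3.30556918e-04, -1.45961769e-03, -9.99998880e-01]]), 'ft_force': array([ 0.62348445,  0.38403502, -0.46096286]), 'wrist_torque': array([ 0.03636341, -0.00838855, -0.05621744]), 'gripper_force': 0.0, 'grip_width': 0.08550129465794816}
scene {'fovy': 51.40574522315167, 'cx': 288.6584521114845, 'cy': 207.0867611940655, 'T': array([[-0.64987412, -0.47964772,  0.58957755, -0.0700035 ],
       [-0.76000563,  0.41767703, -0.49793307,  0.49749557],
       [-0.00742054, -0.77167607, -0.63597246,  0.72748294],
       [ 0.        ,  0.        ,  0.        ,  1.        ]])}
side {'fovy': 52.873770717492455, 'cx': 280.7283141966576, 'cy': 218.3837244323027, 'T': array([[-0.99636188, -0.05384869,  0.06605545,  0.5114369 ],
       [-0.08496577,  0.56744704, -0.81901445,  0.69507734],
       [ 0.00661988, -0.82164723, -0.5699579 ,  0.58699179],
       [ 0.        ,  0.        ,  0.        ,  1.        ]])}
```

View pics/scene0.png

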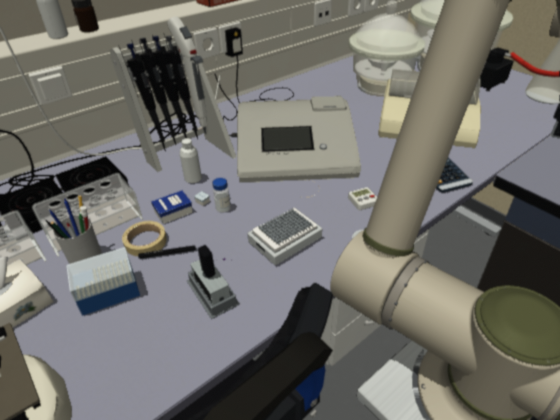

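View pics/side0.png

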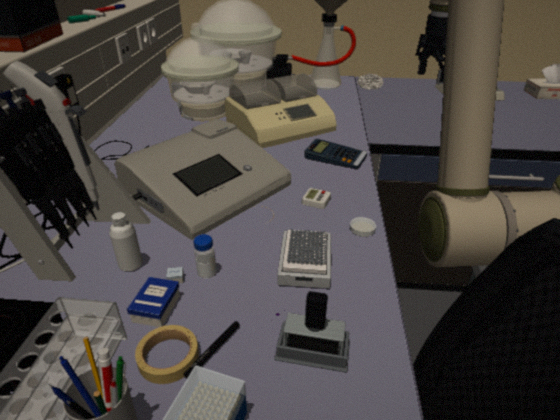

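Scene view: block near (285,235), roller in rest near (208,282), bottle (221,195), timer (362,197). Side view: block (305,258), rest and roller (315,335), dish (363,227).

```bash
cat > h.py <<'E'
import numpy as np,cv2
from rig import env
def cloud(n,img=None):
    T0=env.camera_model(n)  # wrist: pose just before picture
    p,d=img if img is not None else env.get_image(n)
    f=210/np.tan(np.radians(T0["fovy"]/2)); v,u=np.mgrid[:420,:560]
    c=np.stack([(u-T0["cx"])/f*d,(v-T0["cy"])/f*d,d],-1)
    w=c@T0["T"][:3,:3].T+T0["T"][:3,3]; w[d==0]=np.nan
    return p,w
E
python3 - <<'E'
from h import *
for n,boxes in (("scene",dict(block=(240,200,330,265),rest=(180,240,240,315),bottle=(205,170,240,215),timer=(345,180,380,210))),
 ("side",dict(block=(270,220,345,295),rest=(268,285,360,375),bottle=(185,230,222,282),timer=(298,182,336,210),dish=(342,212,382,240)))):
    z=np.load(f"pics/{n}0.npz"); p,w=cloud(n,(z["p"],z["d"]))
    t=w[:,:,2]; ok=(w[:,:,0]>.3)&(w[:,:,0]<.7)&(abs(w[:,:,1])<.1)
    print(n)
    for k,(a,b,c,e) in boxes.items():
        q=w[b:e,a:c].reshape(-1,3); q=q[np.isfinite(q).all(1)]
        print(k,"table z",np.percentile(q[:,2],[2,10,50,90,98,100]).round(4))
        for lo,hi in ((.008,.2),(.024,.033),(.031,.037),(.043,.056),(.056,.066),(.08,.135),(.126,.136)):
            s=q[(q[:,2]>lo)&(q[:,2]<hi)]
            if len(s)>15:
                r=cv2.minAreaRect((s[:,:2]*1000).astype(np.float32)); print("  ",lo,hi,len(s),"mean",s.mean(0).round(4),"rect",np.round(r[0],1),np.round(r[1],1),round(r[2],1))
E
```

```text
scene
block table z [-0.0031 -0.0017  0.001   0.0498  0.0523  0.0553]
   0.008 0.2 2395 mean [0.4979 0.0324 0.0391] rect [513.4  18. ] [147.7 106.9] 89.3
   0.024 0.033 335 mean [0.4842 0.0431 0.0298] rect [513.5  17.9] [147.4 106.6] 89.3
   0.031 0.037 424 mean [0.4875 0.0409 0.0338] rect [513.1  18.1] [105.9 147.3] 0.2
   0.043 0.056 1235 mean [0.5094 0.0263 0.0488] rect [513.6  19.2] [127.4  86.4] 89.5
rest table z [-0.0026 -0.0015  0.0014  0.0633  0.1277  0.1316]
   0.008 0.2 1764 mean [0.4805 0.2439 0.0551] rect [540.8 231.2] [ 56.7 212.9] 83.7
   0.024 0.033 326 mean [0.4687 0.2498 0.0288] rect [492.4 236.5] [ 56.4 115.6] 83.8
   0.031 0.037 101 mean [0.4715 0.2505 0.0334] rect [492.8 238.9] [ 52.6 111.8] 86.2
   0.043 0.056 94 mean [0.4535 0.2439 0.0491] rect [491.3 237.4] [39.8 96.4] 83.0
   0.056 0.066 503 mean [0.4793 0.2423 0.0615] rect [492.6 237.3] [40.7 97.8] 82.8
   0.08 0.135 339 mean [0.4851 0.2405 0.112 ] rect [491.8 237.7] [20. 34.] 83.9
   0.126 0.136 112 mean [0.491  0.2379 0.1289] rect [492.6 237.2] [18.6 32.5] 81.6
bottle table z [-0.0032 -0.002   0.0006  0.071
[... 2050 characters left out ...]
 108 mean [0.7304 0.0327 0.0281] rect [737.3  12.2] [ 39.3 143.2] 25.0
   0.031 0.037 67 mean [0.7314 0.0346 0.0339] rect [741.6  18.9] [ 35.8 133.9] 31.1
   0.043 0.056 99 mean [0.712  0.0728 0.0494] rect [711.9  68.9] [39.6 19.7] 20.7
   0.056 0.066 113 mean [0.7115 0.0711 0.0615] rect [712.5  66.9] [38.5 24.4] 19.2
   0.08 0.135 195 mean [0.7151 0.0608 0.084 ] rect [715.3  58.5] [35.9 34.9] 49.8
timer table z [-0.0035 -0.0026 -0.0004  0.0172  0.0189  0.0207]
   0.008 0.2 357 mean [ 0.4959 -0.2326  0.0159] rect [ 495.4 -238.4] [66.9 60.7] 71.4
dish table z [-0.0035 -0.0025 -0.0005  0.015   0.016   0.0176]
   0.008 0.2 353 mean [ 0.3861 -0.1183  0.0142] rect [ 385.5 -122.4] [62.9 58. ] 87.4
```

Call:
servo_tool(
  steps=[
    {"tx":1.7,"ty":4.4,"yaw":-1.7,"claw":6},
    {"tx":1.7,"ty":4.4,"yaw":-1.7},
    {"tx":1.7,"ty":4.4,"yaw":-1.7},
    {"tx":1.7,"ty":4.4,"yaw":-1.7},
    {"tx":1.7,"ty":4.4,"yaw":-1.7},
    {"tx":1.7,"ty":4.4,"yaw":-1.7},
    {"tx":1.7,"ty":4.4,"yaw":-1.7},
    {"tx":1.7,"ty":4.4,"yaw":-1.7},
    {"tx":1.7,"ty":4.4,"yaw":-1.7},
    {"tx":1.7,"ty":4.4,"yaw":-1.7},
    {"tx":1.7,"ty":4.4,"yaw":-1.7},
    {"tx":1.7,"ty":4.4,"yaw":-1.7},
    {"tx":1.7,"ty":4.4,"yaw":-1.7},
    {"tx":1.7,"ty":4.4,"yaw":-1.7},
    {"tx":1.7,"ty":4.4,"yaw":-1.7},
    {"tx":1.7,"ty":4.4,"yaw":-1.7},
    {"tx":1.7,"ty":4.4,"yaw":-1.7},
    {},
  ],
)

```text
invalid input at $.steps[0]: expected keys tx, ty, tz, yaw, claw
```

Run:
```python
from h import *
o=env.observe(); print(o["position"],o["q"],np.degrees(np.arctan2(*o["tool_rot"][1::-1,1])))
p,w=cloud("wrist"); cv2.imwrite("pics/w1.png",p[:,:,::-1])
q=w.reshape(-1,3); q=q[np.isfinite(q).all(1)]
q=q[(q[:,1]>.17)&(q[:,1]<.31)&(q[:,0]>.41)&(q[:,0]<.58)]
for lo,hi in ((-.005,.005),(.026,.034),(.056,.066),(.09,.135),(.126,.136)):
    s=q[(q[:,2]>lo)&(q[:,2]<hi)]
    if len(s)>15:
        r=cv2.minAreaRect((s[:,:2]*1000).astype(np.float32)); print(lo,hi,len(s),s.mean(0).round(4),np.round(r[0],1),np.round(r[1],1),round(r[2],1))
```

```text
[ 0.19977281 -0.51218288  0.24976581] [-8.10337824e+01  2.18389184e+01  7.43788714e+01  1.66773550e-03
  8.38595144e+01 -1.23350355e+01] -68.69891455497013
```

All keys are required in each row.

Call:
servo_tool(
  steps=[
    {"tx":1.7,"ty":4.4,"tz":0,"yaw":-1.7,"claw":6},
    {"tx":1.7,"ty":4.4,"tz":0,"yaw":-1.7,"claw":6},
    {"tx":1.7,"ty":4.4,"tz":0,"yaw":-1.7,"claw":6},
    {"tx":1.7,"ty":4.4,"tz":0,"yaw":-1.7,"claw":6},
    {"tx":1.7,"ty":4.4,"tz":0,"yaw":-1.7,"claw":6},
    {"tx":1.7,"ty":4.4,"tz":0,"yaw":-1.7,"claw":6},
    {"tx":1.7,"ty":4.4,"tz":0,"yaw":-1.7,"claw":6},
    {"tx":1.7,"ty":4.4,"tz":0,"yaw":-1.7,"claw":6},
    {"tx":1.7,"ty":4.4,"tz":0,"yaw":-1.7,"claw":6},
    {"tx":1.7,"ty":4.4,"tz":0,"yaw":-1.7,"claw":6},
    {"tx":1.7,"ty":4.4,"tz":0,"yaw":-1.7,"claw":6},
    {"tx":1.7,"ty":4.4,"tz":0,"yaw":-1.7,"claw":6},
    {"tx":1.7,"ty":4.4,"tz":0,"yaw":-1.7,"claw":6},
    {"tx":1.7,"ty":4.4,"tz":0,"yaw":-1.7,"claw":6},
    {"tx":1.7,"ty":4.4,"tz":0,"yaw":-1.7,"claw":6},
    {"tx":1.7,"ty":4.4,"tz":0,"yaw":-1.7,"claw":6},
    {"tx":1.7,"ty":4.4,"tz":0,"yaw":-1.7,"claw":6},
    {"tx":0,"ty":0,"tz":0,"yaw":0,"claw":6},
  ],
)

```text
time_s: 1.95
position: [0.4895, 0.2397, 0.2493]
tool_rot: [[0.992, -0.128, -0.001], [-0.128, -0.992, 0.001], [-0.001, -0.001, -1.0]]
ft_force: [-0.6, -2.2, -0.1]
grip_width: 0.0598
gripper_force: 0.0
```

Run:
```python
from h import *
o=env.observe(); print(o["position"],o["q"],np.degrees(np.arctan2(*o["tool_rot"][1::-1,1])),o["grip_width"],o["ft_force"])
p,w=cloud("wrist"); cv2.imwrite("pics/w1.png",p[:,:,::-1])
q=w.reshape(-1,3); q=q[np.isfinite(q).all(1)]
q=q[(q[:,1]>.17)&(q[:,1]<.31)&(q[:,0]>.41)&(q[:,0]<.58)]
for lo,hi in ((-.005,.005),(.026,.034),(.056,.066),(.09,.135),(.126,.136)):
    s=q[(q[:,2]>lo)&(q[:,2]<hi)]
    if len(s)>15:
        r=cv2.minAreaRect((s[:,:2]*1000).astype(np.float32)); print(lo,hi,len(s),s.mean(0).round(4),np.round(r[0],1),np.round(r[1],1),round(r[2],1))
```

```text
[0.48947969 0.23968268 0.24930801] [1.36146912e+01 2.13516858e+01 7.52295804e+01 5.52516976e-02
 8.34408307e+01 1.10988113e+02] -97.37975936663346 0.05981620630077802 [-0.60460336 -2.15620862 -0.08589077]
-0.005 0.005 13650 [0.5051 0.2427 0.0007] [495. 240.] [140. 170.] 90.0
0.026 0.034 1521 [0.5073 0.2311 0.03  ] [494.1 232.9] [ 56.1 113.1] 83.5
0.056 0.066 3118 [0.5017 0.2332 0.0625] [493.2 234.1] [39.7 95.7] 83.8
0.09 0.135 1326 [0.4969 0.2335 0.1261] [494.1 233.8] [20.3 30.7] 83.1
0.126 0.136 1069 [0.4945 0.2336 0.1297] [494.  233.8] [19.7 30.5] 83.4
```

View pics/w1.png

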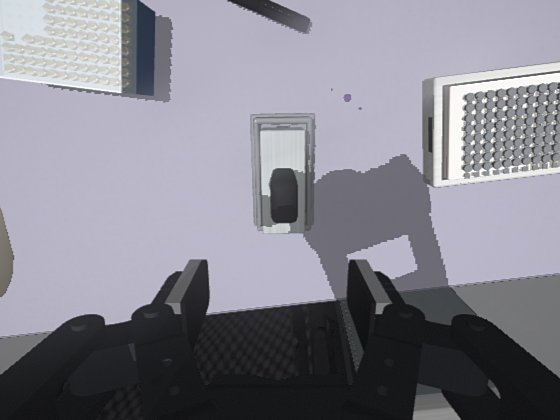

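The wrist view confirms the handle at (284,195) on the rest, with the jaws in line. I'll descend and grip.

Call:
servo_tool(
  steps=[
    {"tx":0.4,"ty":-0.5,"tz":-2,"yaw":0.8,"claw":6},
    {"tx":0,"ty":0,"tz":-3,"yaw":0,"claw":6},
    {"tx":0,"ty":0,"tz":-3,"yaw":0,"claw":6},
    {"tx":0,"ty":0,"tz":-3,"yaw":0,"claw":6},
    {"tx":0,"ty":0,"tz":-2,"yaw":0,"claw":6},
    {"tx":0,"ty":0,"tz":-1.5,"yaw":0,"claw":6},
    {"tx":0,"ty":0,"tz":-1.4,"yaw":0,"claw":6},
    {"tx":0,"ty":0,"tz":0,"yaw":0,"claw":6},
    {"tx":0,"ty":0,"tz":0,"yaw":0,"claw":6},
  ],
)

```text
time_s: 2.9
position: [0.4929, 0.2299, 0.0918]
tool_rot: [[0.993, -0.119, 0.0], [-0.119, -0.993, -0.0], [0.0, 0.0, -1.0]]
ft_force: [0.3, -0.5, 0.4]
grip_width: 0.0598
gripper_force: 0.0
```

Call:
servo_tool(
  steps=[
    {"tx":0,"ty":0,"tz":0,"yaw":0,"claw":1.0},
    {"tx":0,"ty":0,"tz":0,"yaw":0,"claw":1.0},
    {"tx":0,"ty":0,"tz":0,"yaw":0,"claw":1.0},
    {"tx":0,"ty":0,"tz":0,"yaw":0,"claw":1.0},
    {"tx":0,"ty":0,"tz":0,"yaw":0,"claw":1.0},
    {"tx":0,"ty":0,"tz":0,"yaw":0,"claw":1.0},
    {"tx":0,"ty":0,"tz":0,"yaw":0,"claw":1.0},
    {"tx":0,"ty":0,"tz":0,"yaw":0,"claw":1.0},
  ],
  newtons=80,
)

```text
time_s: 3.7
position: [0.493, 0.2308, 0.0916]
tool_rot: [[0.993, -0.118, 0.001], [-0.118, -0.993, 0.0], [0.001, -0.0, -1.0]]
ft_force: [0.8, 3.0, 2.8]
grip_width: 0.019
gripper_force: 78.8
```

Call:
servo_tool(
  steps=[
    {"tx":0,"ty":0.1,"tz":0.5,"yaw":0,"claw":1.0},
    {"tx":0,"ty":0,"tz":1.5,"yaw":0,"claw":1.0},
    {"tx":0,"ty":0,"tz":2.5,"yaw":0,"claw":1.0},
    {"tx":0,"ty":0,"tz":2.5,"yaw":0,"claw":1.0},
    {"tx":0,"ty":0,"tz":1,"yaw":0,"claw":1.0},
    {"tx":0.4,"ty":-2.5,"tz":0,"yaw":1.3,"claw":1.0},
    {"tx":0.4,"ty":-3.5,"tz":0,"yaw":1.3,"claw":1.0},
    {"tx":0.4,"ty":-3.5,"tz":0,"yaw":1.3,"claw":1.0},
    {"tx":0.4,"ty":-3.5,"tz":0,"yaw":1.3,"claw":1.0},
    {"tx":0.5,"ty":-3.4,"tz":0,"yaw":1.2,"claw":1.0},
    {"tx":0,"ty":0,"tz":0,"yaw":0,"claw":1.0},
    {"tx":0,"ty":0,"tz":0,"yaw":0,"claw":1.0},
    {"tx":0,"ty":0,"tz":0,"yaw":0,"claw":1.0},
    {"tx":0,"ty":0,"tz":0,"yaw":0,"claw":1.0},
    {"tx":0,"ty":0,"tz":0,"yaw":0,"claw":1.0},
  ],
)

```text
time_s: 5.2
position: [0.5136, 0.0684, 0.1712]
tool_rot: [[1.0, -0.006, -0.0], [-0.006, -1.0, 0.0], [-0.0, -0.0, -1.0]]
ft_force: [0.6, -0.3, -1.5]
grip_width: 0.0188
gripper_force: 78.9
```

Run:
```python
from h import *
o=env.observe(); print(o["position"],np.degrees(np.arctan2(*o["tool_rot"][1::-1,1])),o["grip_width"],o["ft_force"],o["wrist_torque"])
o=env.observe(); print(o["ft_force"])
for n in ("side","wrist","scene"):
    p,w=cloud(n); cv2.imwrite(f"pics/{n}2.png",p[:,:,::-1])
    q=w.reshape(-1,3); q=q[np.isfinite(q).all(1)]
    q=q[(abs(q[:,1]-.06)<.2)&(abs(q[:,0]-.514)<.08)]
    for lo,hi in ((.026,.037),(.045,.057),(.12,.26)):
        s=q[(q[:,2]>lo)&(q[:,2]<hi)]
        if hi<.12: s=s[s[:,1]<.12]
        if len(s)>15:
            r=cv2.minAreaRect((s[:,:2]*1000).astype(np.float32)); print(n,lo,hi,len(s),s.mean(0).round(4),np.round(r[0],1),np.round(r[1],1),round(r[2],1))
# rest alone
    s=w.reshape(-1,3); s=s[np.isfinite(s).all(1)]; s=s[(abs(s[:,1]-.235)<.06)&(abs(s[:,0]-.493)<.08)&(s[:,2]>.024)&(s[:,2]<.036)]
    if len(s)>15:
        r=cv2.minAreaRect((s[:,:2]*1000).astype(np.float32)); print(n,"rest",len(s),np.round(r[0],1),np.round(r[1],1),round(r[2],1))
z=np.load("pics/side0.npz"); p,w=cloud("side",(z["p"],z["d"])); q=w.reshape(-1,3)
s=q[(q[:,2]>.043)&(q[:,2]<.058)&(abs(q[:,0]-.514)<.035)&(abs(q[:,1]-.0175)<.053)]; print("plane slope y",np.polyfit(s[:,1]-.0175,s[:,2],1))
z=np.load("pics/scene0.npz"); p,w=cloud("scene",(z["p"],z["d"])); q=w.reshape(-1,3)
s=q[(q[:,2]>.043)&(q[:,2]<.058)&(abs(q[:,0]-.514)<.035)&(abs(q[:,1]-.0175)<.053)]; print("plane slope y",np.polyfit(s[:,1]-.0175,s[:,2],1))
```

```text
[0.51358087 0.06839064 0.17124818] -90.32493147692503 0.018834783232239652 [ 0.59660132 -0.26826091 -1.48870034] [-0.0126353  -0.00367349  0.04887465]
[ 0.59660132 -0.26826091 -1.48870034]
side 0.026 0.037 610 [0.514  0.0665 0.0321] [515.2  20.1] [140.2 103.5] 89.3
side 0.045 0.057 533 [0.5134 0.0501 0.0494] [515.6  52.2] [54.6 80.9] 89.4
side 0.12 0.26 1972 [0.5134 0.088  0.1783] [514.   90.9] [85.7 95.6] 89.0
side rest 697 [493.9 233.8] [ 58.7 114. ] 84.2
wrist 0.026 0.037 3926 [0.5434 0.0011 0.0343] [515.3  13.9] [145.  103.3] 89.4
wrist 0.045 0.057 8619 [0.5162 0.0007 0.0503] [515.6  16. ] [121.6  83.6] 89.7
wrist 0.12 0.26 62854 [0.5259 0.0671 0.2082] [530.9  67.2] [120.1  61. ] 89.6
wrist rest 3635 [493.9 232.5] [ 57.2 114.3] 83.5
scene 0.026 0.037 515 [0.4876 0.0505 0.0326] [512.7  17.9] [105.3 148.9] 0.2
scene 0.045 0.057 731 [0.504  0.0236 0.0492] [514.9  23. ] [ 84.1 118.5] 0.9
scene 0.12 0.26 2212 [0.5024 0.0759 0.1961] [512.2  71.7] [111.8  98.5] 49.3
scene rest 405 [492.7 236.3] [ 57.5 116.7] 83.1
plane slope y [0.00064007 0.04911401]
plane slope y [0.0138892  0.04965984]
```

View pics/side2.png

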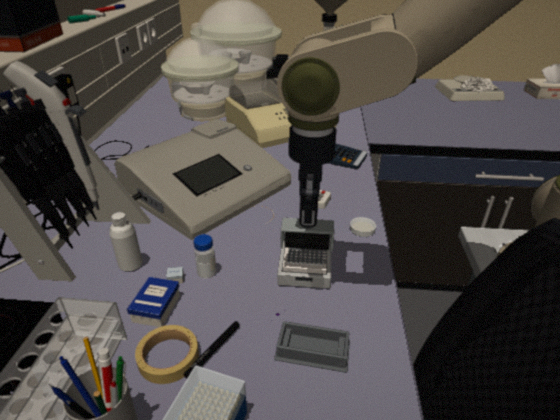

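Side view: the roller is held upright at (308,240) above the near end of the block and the rest at (315,345) is empty. I'll descend and feel for contact.

Call:
servo_tool(
  steps=[
    {"tx":0,"ty":-0.1,"tz":-1.5,"yaw":0,"claw":1.0},
    {"tx":0,"ty":-0.1,"tz":-1.2,"yaw":0,"claw":1.0},
    {"tx":0,"ty":0,"tz":-0.5,"yaw":0,"claw":1.0},
    {"tx":0,"ty":0,"tz":-0.1,"yaw":0,"claw":1.0},
    {"tx":0,"ty":0,"tz":0,"yaw":0,"claw":1.0},
    {"tx":0,"ty":0,"tz":0,"yaw":0,"claw":1.0},
  ],
)

```text
time_s: 5.95
position: [0.5141, 0.0656, 0.1389]
tool_rot: [[1.0, -0.007, 0.001], [-0.007, -1.0, -0.0], [0.001, 0.0, -1.0]]
ft_force: [1.0, 0.4, -3.4]
grip_width: 0.0189
gripper_force: 78.9
```

Call:
servo_tool(
  steps=[
    {"tx":0,"ty":0,"tz":-0.1,"yaw":0,"claw":1.0},
    {"tx":0,"ty":0,"tz":-0.1,"yaw":0,"claw":1.0},
    {"tx":0,"ty":0,"tz":0,"yaw":0,"claw":1.0},
  ],
)

```text
time_s: 6.25
position: [0.5138, 0.0656, 0.1363]
tool_rot: [[1.0, -0.007, 0.0], [-0.007, -1.0, 0.0], [0.0, -0.0, -1.0]]
ft_force: [0.1, 0.1, -2.1]
grip_width: 0.019
gripper_force: 78.9
```

Call:
servo_tool(
  steps=[
    {"tx":0,"ty":0,"tz":-0.06,"yaw":0,"claw":1.0},
    {"tx":0,"ty":0,"tz":-0.04,"yaw":0,"claw":1.0},
    {"tx":0,"ty":0,"tz":0,"yaw":0,"claw":1.0},
  ],
)

```text
time_s: 6.55
position: [0.5138, 0.0656, 0.1353]
tool_rot: [[1.0, -0.007, -0.0], [-0.007, -1.0, 0.0], [-0.0, -0.0, -1.0]]
ft_force: [-0.7, -0.7, -2.1]
grip_width: 0.0191
gripper_force: 78.9
```

Call:
servo_tool(
  steps=[
    {"tx":0,"ty":0,"tz":-0.06,"yaw":0,"claw":1.0},
    {"tx":0,"ty":0,"tz":-0.04,"yaw":0,"claw":1.0},
    {"tx":0,"ty":0,"tz":0,"yaw":0,"claw":1.0},
  ],
)

```text
time_s: 6.85
position: [0.5138, 0.0656, 0.1343]
tool_rot: [[1.0, -0.007, -0.0], [-0.007, -1.0, 0.0], [-0.0, -0.0, -1.0]]
ft_force: [-0.4, 0.1, -2.7]
grip_width: 0.0196
gripper_force: 78.9
```

Call:
servo_tool(
  steps=[
    {"tx":0,"ty":0,"tz":-0.06,"yaw":0,"claw":1.0},
    {"tx":0,"ty":0,"tz":-0.04,"yaw":0,"claw":1.0},
    {"tx":0,"ty":0,"tz":0,"yaw":0,"claw":1.0},
  ],
)

```text
time_s: 7.15
position: [0.5138, 0.0656, 0.1333]
tool_rot: [[1.0, -0.007, -0.0], [-0.007, -1.0, 0.0], [-0.0, -0.0, -1.0]]
ft_force: [0.3, 0.2, -2.6]
grip_width: 0.0188
gripper_force: 78.9
```

Call:
servo_tool(
  steps=[
    {"tx":0,"ty":0,"tz":-0.05,"yaw":0,"claw":1.0},
    {"tx":0,"ty":0,"tz":-0.05,"yaw":0,"claw":1.0},
    {"tx":0,"ty":0,"tz":0,"yaw":0,"claw":1.0},
  ],
)

```text
time_s: 7.45
position: [0.5138, 0.0656, 0.1324]
tool_rot: [[1.0, -0.007, 0.0], [-0.007, -1.0, -0.0], [0.0, 0.0, -1.0]]
ft_force: [-0.5, 0.2, -1.1]
grip_width: 0.0192
gripper_force: 79.2
```

Call:
servo_tool(
  steps=[
    {"tx":0,"ty":0,"tz":-0.05,"yaw":0,"claw":1.0},
    {"tx":0,"ty":0,"tz":0,"yaw":0,"claw":1.0},
  ],
)

```text
time_s: 7.65
position: [0.5139, 0.0656, 0.1322]
tool_rot: [[1.0, -0.007, 0.001], [-0.007, -1.0, -0.0], [0.001, 0.0, -1.0]]
ft_force: [-1.2, -0.3, 3.5]
grip_width: 0.0191
gripper_force: 79.6
```

Call:
servo_tool(
  steps=[
    {"tx":0,"ty":0,"tz":-0.05,"yaw":0,"claw":1.0},
    {"tx":0,"ty":0,"tz":0,"yaw":0,"claw":1.0},
  ],
)

```text
time_s: 7.85
position: [0.5139, 0.0656, 0.1316]
tool_rot: [[1.0, -0.007, 0.001], [-0.007, -1.0, -0.0], [0.001, 0.0, -1.0]]
ft_force: [-0.7, -0.4, 4.2]
grip_width: 0.0192
gripper_force: 79.6
```

Call:
servo_tool(
  steps=[
    {"tx":0,"ty":0,"tz":-0.05,"yaw":0,"claw":1.0},
    {"tx":0,"ty":0,"tz":-0.05,"yaw":0,"claw":1.0},
    {"tx":0,"ty":0,"tz":0,"yaw":0,"claw":1.0},
  ],
)

```text
time_s: 8.15
position: [0.5139, 0.0656, 0.1303]
tool_rot: [[1.0, -0.007, 0.0], [-0.007, -1.0, -0.0], [0.0, 0.0, -1.0]]
ft_force: [-0.8, 0.4, 4.6]
grip_width: 0.0189
gripper_force: 79.6
```

Call:
servo_tool(
  steps=[
    {"tx":0,"ty":0,"tz":-0.05,"yaw":0,"claw":1.0},
    {"tx":0,"ty":0,"tz":0,"yaw":0,"claw":1.0},
  ],
)

```text
time_s: 8.35
position: [0.5139, 0.0656, 0.1299]
tool_rot: [[1.0, -0.007, 0.0], [-0.007, -1.0, -0.0], [0.0, 0.0, -1.0]]
ft_force: [-1.1, 0.3, 5.6]
grip_width: 0.0189
gripper_force: 79.9
```

Call:
servo_tool(
  steps=[
    {"tx":0,"ty":0,"tz":-0.05,"yaw":0,"claw":1.0},
    {"tx":0,"ty":0,"tz":0,"yaw":0,"claw":1.0},
  ],
)

```text
time_s: 8.55
position: [0.514, 0.0656, 0.1298]
tool_rot: [[1.0, -0.007, 0.001], [-0.007, -1.0, -0.0], [0.001, 0.0, -1.0]]
ft_force: [-1.9, 0.5, 8.9]
grip_width: 0.0188
gripper_force: 80.5
```

Call:
servo_tool(
  steps=[
    {"tx":0,"ty":0,"tz":-0.03,"yaw":0,"claw":1.0},
    {"tx":0,"ty":0,"tz":0,"yaw":0,"claw":1.0},
  ],
)

```text
time_s: 8.75
position: [0.514, 0.0655, 0.1297]
tool_rot: [[1.0, -0.007, 0.001], [-0.007, -1.0, -0.0], [0.001, 0.0, -1.0]]
ft_force: [-3.0, -0.9, 11.3]
grip_width: 0.019
gripper_force: 80.6
```

Call:
servo_tool(
  steps=[
    {"tx":0,"ty":0,"tz":-0.04,"yaw":0,"claw":1.0},
    {"tx":0,"ty":0,"tz":0,"yaw":0,"claw":1.0},
    {"tx":0,"ty":0,"tz":0,"yaw":0,"claw":1.0},
  ],
)

```text
time_s: 9.05
position: [0.5141, 0.0656, 0.1296]
tool_rot: [[1.0, -0.007, 0.001], [-0.007, -1.0, -0.0], [0.001, 0.0, -1.0]]
ft_force: [-3.2, -0.5, 13.7]
grip_width: 0.0189
gripper_force: 81.1
```

Call:
servo_tool(
  steps=[
    {"tx":0,"ty":0,"tz":-0.03,"yaw":0,"claw":1.0},
    {"tx":0,"ty":0,"tz":0,"yaw":0,"claw":1.0},
    {"tx":0,"ty":0,"tz":0,"yaw":0,"claw":1.0},
  ],
)

```text
time_s: 9.35
position: [0.5141, 0.0656, 0.1296]
tool_rot: [[1.0, -0.007, 0.002], [-0.007, -1.0, -0.0], [0.002, 0.0, -1.0]]
ft_force: [-3.9, 0.3, 14.8]
grip_width: 0.0191
gripper_force: 81.3
```

Call:
servo_tool(
  steps=[
    {"tx":0,"ty":-0.1,"tz":-0.03,"yaw":0,"claw":1.0},
    {"tx":0,"ty":-0.2,"tz":0,"yaw":0,"claw":1.0},
    {"tx":0,"ty":-0.2,"tz":0,"yaw":0,"claw":1.0},
  ],
)

```text
time_s: 9.65
position: [0.5141, 0.0608, 0.1295]
tool_rot: [[1.0, -0.007, 0.002], [-0.007, -1.0, 0.0], [0.002, -0.0, -1.0]]
ft_force: [-4.1, 1.2, 17.2]
grip_width: 0.0193
gripper_force: 81.7
```

Call:
servo_tool(
  steps=[
    {"tx":0,"ty":-0.2,"tz":0,"yaw":0,"claw":1.0},
    {"tx":0,"ty":-0.2,"tz":0,"yaw":0,"claw":1.0},
  ],
)

```text
time_s: 9.85
position: [0.5141, 0.0569, 0.1294]
tool_rot: [[1.0, -0.007, 0.002], [-0.007, -1.0, 0.001], [0.002, -0.001, -1.0]]
ft_force: [-4.0, 3.2, 18.1]
grip_width: 0.0194
gripper_force: 81.7
```

Call:
servo_tool(
  steps=[
    {"tx":0,"ty":-0.2,"tz":0,"yaw":0,"claw":1.0},
    {"tx":0,"ty":-0.2,"tz":0,"yaw":0,"claw":1.0},
    {"tx":0,"ty":-0.2,"tz":0,"yaw":0,"claw":1.0},
  ],
)

```text
time_s: 10.15
position: [0.5141, 0.0509, 0.1294]
tool_rot: [[1.0, -0.007, 0.002], [-0.007, -1.0, 0.001], [0.002, -0.001, -1.0]]
ft_force: [-4.1, 4.7, 18.6]
grip_width: 0.0192
gripper_force: 81.6
```

Call:
servo_tool(
  steps=[
    {"tx":0,"ty":-0.2,"tz":0,"yaw":0,"claw":1.0},
    {"tx":0,"ty":-0.2,"tz":0,"yaw":0,"claw":1.0},
    {"tx":0,"ty":-0.2,"tz":0,"yaw":0,"claw":1.0},
  ],
)

```text
time_s: 10.45
position: [0.514, 0.045, 0.1293]
tool_rot: [[1.0, -0.007, 0.002], [-0.007, -1.0, 0.001], [0.002, -0.001, -1.0]]
ft_force: [-3.5, 2.3, 16.0]
grip_width: 0.0193
gripper_force: 81.5
```

Call:
servo_tool(
  steps=[
    {"tx":0,"ty":-0.2,"tz":-0.02,"yaw":0,"claw":1.0},
    {"tx":0,"ty":-0.2,"tz":0,"yaw":0,"claw":1.0},
    {"tx":0,"ty":-0.2,"tz":0,"yaw":0,"claw":1.0},
  ],
)

```text
time_s: 10.75
position: [0.514, 0.0393, 0.1291]
tool_rot: [[1.0, -0.007, 0.002], [-0.007, -1.0, 0.001], [0.002, -0.001, -1.0]]
ft_force: [-4.3, 5.1, 17.2]
grip_width: 0.0193
gripper_force: 81.5
```

Call:
servo_tool(
  steps=[
    {"tx":0,"ty":-0.2,"tz":-0.01,"yaw":0,"claw":1.0},
    {"tx":0,"ty":-0.2,"tz":0,"yaw":0,"claw":1.0},
    {"tx":0,"ty":-0.2,"tz":0,"yaw":0,"claw":1.0},
  ],
)

```text
time_s: 11.05
position: [0.514, 0.0327, 0.129]
tool_rot: [[1.0, -0.007, 0.001], [-0.007, -1.0, -0.0], [0.001, 0.0, -1.0]]
ft_force: [-4.6, 0.3, 16.3]
grip_width: 0.0193
gripper_force: 81.5
```

Call:
servo_tool(
  steps=[
    {"tx":0,"ty":-0.2,"tz":-0.01,"yaw":0,"claw":1.0},
    {"tx":0,"ty":-0.2,"tz":0,"yaw":0,"claw":1.0},
    {"tx":0,"ty":-0.2,"tz":0,"yaw":0,"claw":1.0},
  ],
)

```text
time_s: 11.35
position: [0.514, 0.0269, 0.1289]
tool_rot: [[1.0, -0.007, 0.001], [-0.007, -1.0, 0.001], [0.001, -0.001, -1.0]]
ft_force: [-3.3, 2.4, 17.7]
grip_width: 0.0192
gripper_force: 81.5
```

Call:
servo_tool(
  steps=[
    {"tx":0,"ty":-0.2,"tz":-0.015,"yaw":0,"claw":1.0},
    {"tx":0,"ty":-0.2,"tz":0,"yaw":0,"claw":1.0},
    {"tx":0,"ty":-0.2,"tz":0,"yaw":0,"claw":1.0},
  ],
)

```text
time_s: 11.65
position: [0.5139, 0.0211, 0.1287]
tool_rot: [[1.0, -0.007, 0.001], [-0.007, -1.0, 0.001], [0.001, -0.001, -1.0]]
ft_force: [-3.8, 3.9, 18.1]
grip_width: 0.0191
gripper_force: 81.5
```

Call:
servo_tool(
  steps=[
    {"tx":0,"ty":-0.2,"tz":-0.015,"yaw":0,"claw":1.0},
    {"tx":0,"ty":-0.2,"tz":0,"yaw":0,"claw":1.0},
    {"tx":0,"ty":-0.2,"tz":0,"yaw":0,"claw":1.0},
  ],
)

```text
time_s: 11.95
position: [0.5139, 0.0147, 0.1286]
tool_rot: [[1.0, -0.007, 0.001], [-0.007, -1.0, -0.0], [0.001, 0.0, -1.0]]
ft_force: [-4.1, 2.2, 17.9]
grip_width: 0.0191
gripper_force: 81.6
```

Call:
servo_tool(
  steps=[
    {"tx":0,"ty":-0.2,"tz":-0.01,"yaw":0,"claw":1.0},
    {"tx":0,"ty":-0.2,"tz":0,"yaw":0,"claw":1.0},
    {"tx":0,"ty":-0.2,"tz":0,"yaw":0,"claw":1.0},
  ],
)

```text
time_s: 12.25
position: [0.5139, 0.0089, 0.1284]
tool_rot: [[1.0, -0.007, 0.001], [-0.007, -1.0, 0.0], [0.001, -0.0, -1.0]]
ft_force: [-3.7, 1.6, 15.0]
grip_width: 0.0191
gripper_force: 81.5
```

Call:
servo_tool(
  steps=[
    {"tx":0,"ty":-0.2,"tz":-0.01,"yaw":0,"claw":1.0},
    {"tx":0,"ty":-0.2,"tz":0,"yaw":0,"claw":1.0},
    {"tx":0,"ty":-0.2,"tz":0,"yaw":0,"claw":1.0},
  ],
)

```text
time_s: 12.55
position: [0.5139, 0.0031, 0.1283]
tool_rot: [[1.0, -0.007, 0.001], [-0.007, -1.0, 0.001], [0.001, -0.001, -1.0]]
ft_force: [-3.6, 3.9, 16.7]
grip_width: 0.0191
gripper_force: 81.4
```

Call:
servo_tool(
  steps=[
    {"tx":0,"ty":-0.2,"tz":-0.02,"yaw":0,"claw":1.0},
    {"tx":0,"ty":-0.2,"tz":0,"yaw":0,"claw":1.0},
    {"tx":0,"ty":-0.2,"tz":0,"yaw":0,"claw":1.0},
  ],
)

```text
time_s: 12.85
position: [0.5139, -0.0033, 0.1281]
tool_rot: [[1.0, -0.007, 0.001], [-0.007, -1.0, -0.0], [0.001, 0.0, -1.0]]
ft_force: [-4.0, 3.0, 17.0]
grip_width: 0.0189
gripper_force: 81.4
```

Call:
servo_tool(
  steps=[
    {"tx":0,"ty":-0.2,"tz":-0.02,"yaw":0,"claw":1.0},
    {"tx":0,"ty":-0.2,"tz":0,"yaw":0,"claw":1.0},
    {"tx":0,"ty":-0.2,"tz":0,"yaw":0,"claw":1.0},
  ],
)

```text
time_s: 13.15
position: [0.5139, -0.0091, 0.1279]
tool_rot: [[1.0, -0.007, 0.001], [-0.007, -1.0, 0.0], [0.001, -0.0, -1.0]]
ft_force: [-4.5, 2.0, 15.2]
grip_width: 0.0192
gripper_force: 81.5
```

Call:
servo_tool(
  steps=[
    {"tx":0,"ty":-0.2,"tz":-0.01,"yaw":0,"claw":1.0},
    {"tx":0,"ty":-0.2,"tz":0,"yaw":0,"claw":1.0},
    {"tx":0,"ty":-0.2,"tz":0,"yaw":0,"claw":1.0},
  ],
)

```text
time_s: 13.45
position: [0.5138, -0.0148, 0.1277]
tool_rot: [[1.0, -0.007, 0.001], [-0.007, -1.0, 0.001], [0.001, -0.001, -1.0]]
ft_force: [-3.8, 4.6, 15.7]
grip_width: 0.019
gripper_force: 81.3
```

Call:
servo_tool(
  steps=[
    {"tx":0,"ty":-0.2,"tz":-0.015,"yaw":0,"claw":1.0},
    {"tx":0,"ty":-0.2,"tz":0,"yaw":0,"claw":1.0},
    {"tx":0,"ty":-0.2,"tz":0,"yaw":0,"claw":1.0},
  ],
)

```text
time_s: 13.75
position: [0.5139, -0.0214, 0.1275]
tool_rot: [[1.0, -0.007, 0.001], [-0.007, -1.0, -0.0], [0.001, 0.0, -1.0]]
ft_force: [-4.3, -0.2, 15.2]
grip_width: 0.0191
gripper_force: 81.3
```

Call:
servo_tool(
  steps=[
    {"tx":0,"ty":-0.2,"tz":-0.03,"yaw":0,"claw":1.0},
    {"tx":0,"ty":-0.2,"tz":-0.02,"yaw":0,"claw":1.0},
    {"tx":0,"ty":-0.2,"tz":0,"yaw":0,"claw":1.0},
  ],
)

```text
time_s: 14.05
position: [0.5139, -0.0275, 0.1272]
tool_rot: [[1.0, -0.007, 0.001], [-0.007, -1.0, -0.0], [0.001, 0.0, -1.0]]
ft_force: [-4.7, 2.0, 17.3]
grip_width: 0.0192
gripper_force: 81.7
```

Call:
servo_tool(
  steps=[
    {"tx":0,"ty":-0.2,"tz":-0.02,"yaw":0,"claw":1.0},
    {"tx":0,"ty":-0.2,"tz":0,"yaw":0,"claw":1.0},
    {"tx":0,"ty":-0.2,"tz":0,"yaw":0,"claw":1.0},
  ],
)

```text
time_s: 14.35
position: [0.514, -0.0336, 0.127]
tool_rot: [[1.0, -0.007, 0.001], [-0.007, -1.0, -0.001], [0.001, 0.001, -1.0]]
ft_force: [-3.4, 0.2, 15.3]
grip_width: 0.019
gripper_force: 81.6
```

Call:
servo_tool(
  steps=[
    {"tx":0,"ty":-0.1,"tz":-0.01,"yaw":0,"claw":1.0},
    {"tx":0,"ty":0,"tz":0,"yaw":0,"claw":1.0},
    {"tx":0,"ty":0,"tz":0,"yaw":0,"claw":1.0},
  ],
)

```text
time_s: 14.65
position: [0.514, -0.0348, 0.1269]
tool_rot: [[1.0, -0.007, 0.001], [-0.007, -1.0, -0.001], [0.001, 0.001, -1.0]]
ft_force: [-5.0, -0.3, 16.4]
grip_width: 0.0189
gripper_force: 81.6
```

Far end reached. The heights mid-plate are slightly high, because the strip ahead was taking part of the load. I'll roll back at the same force.

Call:
servo_tool(
  steps=[
    {"tx":0,"ty":0.1,"tz":-0.02,"yaw":0,"claw":1.0},
    {"tx":0,"ty":0.2,"tz":0.0,"yaw":0,"claw":1.0},
    {"tx":0,"ty":0.2,"tz":0.005,"yaw":0,"claw":1.0},
    {"tx":0,"ty":0.2,"tz":0.005,"yaw":0,"claw":1.0},
  ],
)

```text
time_s: 15.05
position: [0.5141, -0.0278, 0.1271]
tool_rot: [[1.0, -0.007, 0.002], [-0.007, -1.0, -0.002], [0.002, 0.002, -1.0]]
ft_force: [-5.1, -1.2, 19.8]
grip_width: 0.0191
gripper_force: 81.9
```

Call:
servo_tool(
  steps=[
    {"tx":0,"ty":0.2,"tz":0.005,"yaw":0,"claw":1.0},
    {"tx":0,"ty":0.2,"tz":0.005,"yaw":0,"claw":1.0},
    {"tx":0,"ty":0.2,"tz":0.005,"yaw":0,"claw":1.0},
    {"tx":0,"ty":0.2,"tz":0.005,"yaw":0,"claw":1.0},
  ],
)

```text
time_s: 15.45
position: [0.5142, -0.0198, 0.1274]
tool_rot: [[1.0, -0.007, 0.002], [-0.007, -1.0, -0.002], [0.002, 0.002, -1.0]]
ft_force: [-5.3, -1.8, 20.4]
grip_width: 0.0193
gripper_force: 82.0
```

Call:
servo_tool(
  steps=[
    {"tx":0,"ty":0.2,"tz":0.005,"yaw":0,"claw":1.0},
    {"tx":0,"ty":0.2,"tz":0.005,"yaw":0,"claw":1.0},
    {"tx":0,"ty":0.2,"tz":0.005,"yaw":0,"claw":1.0},
    {"tx":0,"ty":0.2,"tz":0.005,"yaw":0,"claw":1.0},
  ],
)

```text
time_s: 15.85
position: [0.5142, -0.0118, 0.1276]
tool_rot: [[1.0, -0.007, 0.002], [-0.007, -1.0, -0.002], [0.002, 0.002, -1.0]]
ft_force: [-4.5, -1.0, 20.5]
grip_width: 0.019
gripper_force: 82.0
```

Call:
servo_tool(
  steps=[
    {"tx":0,"ty":0.2,"tz":0.01,"yaw":0,"claw":1.0},
    {"tx":0,"ty":0.2,"tz":0.01,"yaw":0,"claw":1.0},
    {"tx":0,"ty":0.2,"tz":0.01,"yaw":0,"claw":1.0},
    {"tx":0,"ty":0.2,"tz":0.005,"yaw":0,"claw":1.0},
  ],
)

```text
time_s: 16.25
position: [0.5143, -0.0038, 0.1279]
tool_rot: [[1.0, -0.007, 0.002], [-0.007, -1.0, -0.001], [0.002, 0.001, -1.0]]
ft_force: [-4.2, -1.6, 19.7]
grip_width: 0.019
gripper_force: 82.0
```

Call:
servo_tool(
  steps=[
    {"tx":0,"ty":0.2,"tz":0.005,"yaw":0,"claw":1.0},
    {"tx":0,"ty":0.2,"tz":0.005,"yaw":0,"claw":1.0},
    {"tx":0,"ty":0.2,"tz":0.005,"yaw":0,"claw":1.0},
    {"tx":0,"ty":0.2,"tz":0.005,"yaw":0,"claw":1.0},
  ],
)

```text
time_s: 16.65
position: [0.5143, 0.0043, 0.1281]
tool_rot: [[1.0, -0.007, 0.002], [-0.007, -1.0, -0.001], [0.002, 0.001, -1.0]]
ft_force: [-5.1, -0.6, 19.7]
grip_width: 0.0193
gripper_force: 82.0
```

Call:
servo_tool(
  steps=[
    {"tx":0,"ty":0.2,"tz":0.005,"yaw":0,"claw":1.0},
    {"tx":0,"ty":0.2,"tz":0.005,"yaw":0,"claw":1.0},
    {"tx":0,"ty":0.2,"tz":0.005,"yaw":0,"claw":1.0},
    {"tx":0,"ty":0.2,"tz":0.005,"yaw":0,"claw":1.0},
  ],
)

```text
time_s: 17.05
position: [0.5144, 0.0123, 0.1284]
tool_rot: [[1.0, -0.007, 0.003], [-0.007, -1.0, -0.001], [0.003, 0.001, -1.0]]
ft_force: [-4.6, -0.7, 19.7]
grip_width: 0.0192
gripper_force: 82.0
```

Call:
servo_tool(
  steps=[
    {"tx":0,"ty":0.2,"tz":0.005,"yaw":0,"claw":1.0},
    {"tx":0,"ty":0.2,"tz":0.005,"yaw":0,"claw":1.0},
    {"tx":0,"ty":0.2,"tz":0.005,"yaw":0,"claw":1.0},
    {"tx":0,"ty":0.2,"tz":0.005,"yaw":0,"claw":1.0},
  ],
)

```text
time_s: 17.45
position: [0.5144, 0.0203, 0.1285]
tool_rot: [[1.0, -0.007, 0.003], [-0.007, -1.0, -0.001], [0.003, 0.001, -1.0]]
ft_force: [-3.8, -0.4, 20.0]
grip_width: 0.0191
gripper_force: 82.0
```

Call:
servo_tool(
  steps=[
    {"tx":0,"ty":0.2,"tz":0.01,"yaw":0,"claw":1.0},
    {"tx":0,"ty":0.2,"tz":0.01,"yaw":0,"claw":1.0},
    {"tx":0,"ty":0.2,"tz":0.005,"yaw":0,"claw":1.0},
    {"tx":0,"ty":0.2,"tz":0.005,"yaw":0,"claw":1.0},
    {"tx":0,"ty":0.2,"tz":0.005,"yaw":0,"claw":1.0},
    {"tx":0,"ty":0.2,"tz":0.005,"yaw":0,"claw":1.0},
  ],
)

```text
time_s: 18.05
position: [0.5145, 0.0323, 0.1288]
tool_rot: [[1.0, -0.007, 0.003], [-0.007, -1.0, -0.001], [0.003, 0.001, -1.0]]
ft_force: [-2.2, -1.3, 17.3]
grip_width: 0.019
gripper_force: 81.9
```

Call:
servo_tool(
  steps=[
    {"tx":0,"ty":0.2,"tz":0.005,"yaw":0,"claw":1.0},
    {"tx":0,"ty":0.2,"tz":0.005,"yaw":0,"claw":1.0},
    {"tx":0,"ty":0.2,"tz":0.005,"yaw":0,"claw":1.0},
    {"tx":0,"ty":0.2,"tz":0.005,"yaw":0,"claw":1.0},
    {"tx":0,"ty":0.2,"tz":0.005,"yaw":0,"claw":1.0},
    {"tx":0,"ty":0.2,"tz":0.005,"yaw":0,"claw":1.0},
  ],
)

```text
time_s: 18.65
position: [0.5146, 0.0444, 0.1291]
tool_rot: [[1.0, -0.007, 0.003], [-0.007, -1.0, -0.001], [0.003, 0.001, -1.0]]
ft_force: [-2.1, -0.6, 16.7]
grip_width: 0.0191
gripper_force: 81.8
```

Call:
servo_tool(
  steps=[
    {"tx":0,"ty":0.2,"tz":0.005,"yaw":0,"claw":1.0},
    {"tx":0,"ty":0.2,"tz":0.005,"yaw":0,"claw":1.0},
    {"tx":0,"ty":0.2,"tz":0.005,"yaw":0,"claw":1.0},
    {"tx":0,"ty":0.2,"tz":0.005,"yaw":0,"claw":1.0},
    {"tx":0,"ty":0.2,"tz":0.005,"yaw":0,"claw":1.0},
    {"tx":0,"ty":0.2,"tz":0.005,"yaw":0,"claw":1.0},
  ],
)

```text
time_s: 19.25
position: [0.5146, 0.0564, 0.1293]
tool_rot: [[1.0, -0.007, 0.003], [-0.007, -1.0, -0.001], [0.003, 0.001, -1.0]]
ft_force: [-2.2, -1.0, 15.2]
grip_width: 0.0189
gripper_force: 81.7
```

Call:
servo_tool(
  steps=[
    {"tx":0,"ty":0.2,"tz":0.005,"yaw":0,"claw":1.0},
    {"tx":0,"ty":0.2,"tz":0.005,"yaw":0,"claw":1.0},
    {"tx":0,"ty":0.2,"tz":0.005,"yaw":0,"claw":1.0},
    {"tx":0,"ty":0.2,"tz":0.005,"yaw":0,"claw":1.0},
    {"tx":0,"ty":0.2,"tz":0.005,"yaw":0,"claw":1.0},
    {"tx":0,"ty":0,"tz":0,"yaw":0,"claw":1.0},
  ],
)

```text
time_s: 19.85
position: [0.5147, 0.0666, 0.1295]
tool_rot: [[1.0, -0.007, 0.003], [-0.007, -1.0, -0.0], [0.003, 0.0, -1.0]]
ft_force: [-1.0, 0.7, 14.7]
grip_width: 0.019
gripper_force: 81.3
```

Call:
servo_tool(
  steps=[
    {"tx":0,"ty":0,"tz":0.5,"yaw":0,"claw":1.0},
    {"tx":0,"ty":0,"tz":1.5,"yaw":0,"claw":1.0},
    {"tx":0,"ty":0,"tz":2,"yaw":0,"claw":1.0},
    {"tx":0,"ty":0,"tz":0.8,"yaw":0,"claw":1.0},
    {"tx":-0.4,"ty":3.3,"tz":0,"yaw":-1.2,"claw":1.0},
    {"tx":-0.4,"ty":3.3,"tz":0,"yaw":-1.2,"claw":1.0},
    {"tx":-0.4,"ty":3.3,"tz":0,"yaw":-1.2,"claw":1.0},
    {"tx":-0.4,"ty":3.4,"tz":0,"yaw":-1.2,"claw":1.0},
    {"tx":-0.4,"ty":3.4,"tz":0,"yaw":-1.3,"claw":1.0},
    {"tx":0,"ty":0,"tz":0,"yaw":0,"claw":1.0},
    {"tx":0,"ty":0,"tz":0,"yaw":0,"claw":1.0},
    {"tx":0,"ty":0,"tz":0,"yaw":0,"claw":1.0},
  ],
)

```text
time_s: 21.05
position: [0.4938, 0.2329, 0.1757]
tool_rot: [[0.994, -0.114, -0.001], [-0.114, -0.994, -0.0], [-0.001, 0.001, -1.0]]
ft_force: [-0.1, -0.6, -2.4]
grip_width: 0.0188
gripper_force: 79.3
```

Run:
```python
from h import *
o=env.observe(); print(o["position"],np.degrees(np.arctan2(*o["tool_rot"][1::-1,1])),o["ft_force"])
for n in ("side","wrist","scene"):
    p,w=cloud(n); cv2.imwrite(f"pics/{n}3.png",p[:,:,::-1])
    q=w.reshape(-1,3); q=q[np.isfinite(q).all(1)]
    m=(abs(q[:,1]-.235)<.08)&(abs(q[:,0]-.493)<.08)
    for a,lo,hi in (("rest",.024,.036),("roller",.085,.165)):
        s=q[m&(q[:,2]>lo)&(q[:,2]<hi)]
        if len(s)>15:
            r=cv2.minAreaRect((s[:,:2]*1000).astype(np.float32)); print(n,a,len(s),np.round(r[0],1),np.round(r[1],1),round(r[2],1))
    s=q[(q[:,2]>.04)&(q[:,2]<.058)&(abs(q[:,0]-.514)<.034)]
    zs=[]
    for k in range(12):
        t=s[abs(s[:,1]-(.0165+(k-5.5)*.009))<.003]; zs.append(np.percentile(t[:,2],80)*1000 if len(t)>9 else np.nan)
    print(n,"tops mm",np.round(zs,1))
a=[cv2.imread("pics/wrist3.png"),cv2.imread("pics/side3.png")[180:400,220:420]]
cv2.imwrite("pics/c3.png",cv2.resize(a[1],None,fx=2.7,fy=2.7))
```

```text
[0.49380072 0.23285799 0.17565077] -96.52505889676635 [-0.05864834 -0.56570215 -2.38500703]
side rest 698 [494. 234.] [ 57.7 114.4] 83.6
side roller 2206 [492.9 233.5] [43.4 97.2] 83.1
side tops mm [46.3 46.4 46.6 46.9 46.8 47.6 47.4 47.7 48.2 48.  48.8 47.7]
wrist rest 874 [540.9 227.8] [55.6 20.2] 85.0
wrist roller 8740 [518. 229.] [42.5 50.3] 84.0
wrist tops mm [ nan  nan  nan  nan  nan  nan  nan 49.1 49.6 49.8 50.  50. ]
scene rest 345 [493.  236.4] [ 56.5 117.5] 83.9
scene roller 981 [491.5 234.6] [42.1 98.8] 83.7
scene tops mm [47.5 47.1 47.5 48.1 48.  47.8 48.3 48.6 48.6 49.  49.4 49.6]
```

View pics/c3.png

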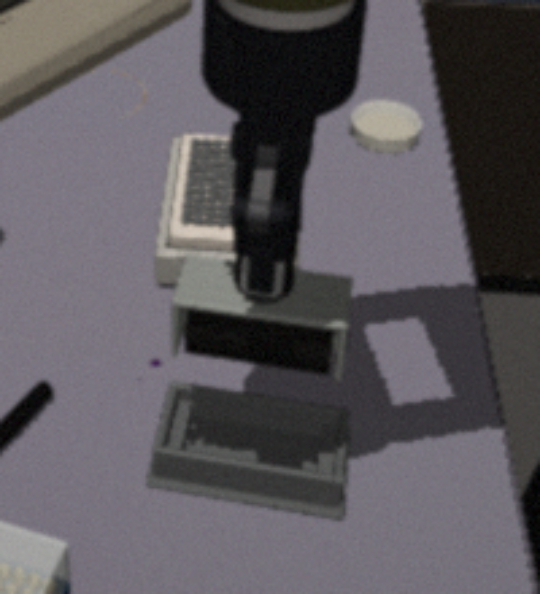

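View pics/wrist3.png

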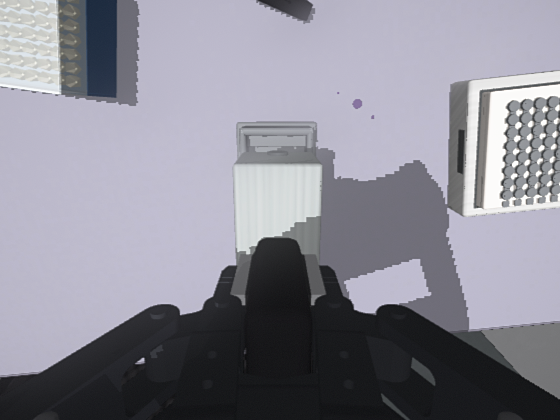

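Side crop: the roller is upright above the empty rest and aligned with it, and the cap tops form one sloped line with no strip proud. Nudge by 1 mm and lower.

Call:
servo_tool(
  steps=[
    {"tx":0.1,"ty":0.1,"tz":-1,"yaw":0,"claw":1.0},
    {"tx":0,"ty":0,"tz":-2,"yaw":0,"claw":1.0},
    {"tx":0,"ty":0,"tz":-1.5,"yaw":0,"claw":1.0},
    {"tx":0,"ty":0,"tz":-0.7,"yaw":0,"claw":1.0},
    {"tx":0,"ty":0,"tz":-0.7,"yaw":0,"claw":1.0},
    {"tx":0,"ty":0,"tz":-0.5,"yaw":0,"claw":1.0},
    {"tx":0,"ty":0,"tz":-0.5,"yaw":0,"claw":1.0},
    {"tx":0,"ty":0,"tz":0,"yaw":0,"claw":1.0},
  ],
)

```text
time_s: 22.0
position: [0.4947, 0.2345, 0.1068]
tool_rot: [[0.994, -0.113, -0.001], [-0.113, -0.994, -0.0], [-0.001, 0.0, -1.0]]
ft_force: [0.2, -0.0, -2.0]
grip_width: 0.0189
gripper_force: 79.3
```

Call:
servo_tool(
  steps=[
    {"tx":0,"ty":0,"tz":-0.5,"yaw":0,"claw":1.0},
    {"tx":0,"ty":0,"tz":-0.5,"yaw":0,"claw":1.0},
    {"tx":0,"ty":0,"tz":-0.2,"yaw":0,"claw":1.0},
    {"tx":0,"ty":0,"tz":0,"yaw":0,"claw":1.0},
    {"tx":0,"ty":0,"tz":0,"yaw":0,"claw":1.0},
  ],
)

```text
time_s: 22.5
position: [0.4947, 0.2346, 0.0951]
tool_rot: [[0.994, -0.113, -0.001], [-0.113, -0.994, -0.0], [-0.001, 0.0, -1.0]]
ft_force: [-0.6, -0.5, -2.9]
grip_width: 0.0192
gripper_force: 79.2
```

Inside the rim with no contact. Go on down.

Call:
servo_tool(
  steps=[
    {"tx":0,"ty":0,"tz":-0.2,"yaw":0,"claw":1.0},
    {"tx":0,"ty":0,"tz":-0.1,"yaw":0,"claw":1.0},
    {"tx":0,"ty":0,"tz":0,"yaw":0,"claw":1.0},
  ],
)

```text
time_s: 22.8
position: [0.4947, 0.2346, 0.092]
tool_rot: [[0.994, -0.113, -0.0], [-0.113, -0.994, -0.0], [-0.0, 0.0, -1.0]]
ft_force: [-1.3, -0.5, -2.5]
grip_width: 0.0189
gripper_force: 79.2
```

Call:
servo_tool(
  steps=[
    {"tx":0,"ty":0,"tz":-0.05,"yaw":0,"claw":1.0},
    {"tx":0,"ty":0,"tz":-0.05,"yaw":0,"claw":1.0},
    {"tx":0,"ty":0,"tz":0,"yaw":0,"claw":1.0},
  ],
)

```text
time_s: 23.1
position: [0.4947, 0.2346, 0.0916]
tool_rot: [[0.994, -0.113, 0.0], [-0.113, -0.994, 0.0], [0.0, -0.0, -1.0]]
ft_force: [-5.0, -0.9, 5.1]
grip_width: 0.0191
gripper_force: 80.4
```

Seated at the original height. Release and withdraw.

Call:
servo_tool(
  steps=[
    {"tx":0,"ty":0,"tz":0.05,"yaw":0,"claw":3.0},
    {"tx":0,"ty":0,"tz":0,"yaw":0,"claw":5.0},
    {"tx":0,"ty":0,"tz":0,"yaw":0,"claw":6.0},
    {"tx":0,"ty":0,"tz":0,"yaw":0,"claw":6.0},
    {"tx":0,"ty":0,"tz":0,"yaw":0,"claw":6.0},
    {"tx":0,"ty":0,"tz":1,"yaw":0,"claw":6.0},
    {"tx":0,"ty":0,"tz":3,"yaw":0,"claw":6.0},
    {"tx":0,"ty":0,"tz":4,"yaw":0,"claw":6.0},
    {"tx":0,"ty":0,"tz":4,"yaw":0,"claw":6.0},
    {"tx":0,"ty":0,"tz":3,"yaw":0,"claw":6.0},
    {"tx":0,"ty":0,"tz":0,"yaw":0,"claw":6.0},
  ],
)

```text
time_s: 24.2
position: [0.496, 0.235, 0.2467]
tool_rot: [[0.994, -0.113, 0.009], [-0.113, -0.994, 0.002], [0.009, -0.003, -1.0]]
ft_force: [0.6, 0.4, -0.7]
grip_width: 0.0599
gripper_force: 0.0
```

Run:
```python
from h import *
o=env.observe(); print(o["position"],o["grip_width"],o["ft_force"])
for n in ("side","scene"):
    p,w=cloud(n); cv2.imwrite(f"pics/{n}4.png",p[:,:,::-1])
    q=w.reshape(-1,3); q=q[np.isfinite(q).all(1)]
    m=(abs(q[:,1]-.235)<.08)&(abs(q[:,0]-.493)<.08)
    for a,lo,hi in (("rest",.024,.036),("bridge",.056,.066),("handle",.1,.135)):
        s=q[m&(q[:,2]>lo)&(q[:,2]<hi)]
        if len(s)>15:
            r=cv2.minAreaRect((s[:,:2]*1000).astype(np.float32)); print(n,a,len(s),np.round(r[0],1),np.round(r[1],1),round(r[2],1),s[:,2].max())
    s=q[(q[:,2]>.04)&(q[:,2]<.058)&(abs(q[:,0]-.514)<.034)]
    print(n,"tops",np.round([1000*np.percentile(t[:,2],80) if len(t:=s[abs(s[:,1]-(.0165+(k-5.5)*.009))<.003])>9 else np.nan for k in range(12)],1))
```

```text
[0.49601643 0.23495734 0.24673159] 0.05989664029864642 [ 0.64769966  0.42111313 -0.69855955]
side rest 751 [493.9 234.4] [ 57.6 114. ] 83.7 0.03596731820792187
side bridge 994 [494.6 234.9] [42.  95.5] 83.4 0.06582881767406823
side handle 445 [494.4 235.5] [21.6 31.8] 84.7 0.13126602206399202
side tops [46.  46.5 46.8 46.4 47.3 47.3 47.4 47.5 47.7 47.8 48.3 48.3]
scene rest 390 [491.5 236.6] [ 55.9 116. ] 83.4 0.03591145389101125
scene bridge 503 [493.6 237.5] [40.  99.3] 83.2 0.06591509880546431
scene handle 242 [492.  238.1] [19.5 32.4] 84.0 0.13215810272549322
scene tops [47.2 47.3 47.4 47.7 48.  47.4 49.2 49.1 48.8 49.3 49.4 50.1]
```

View pics/side4.png

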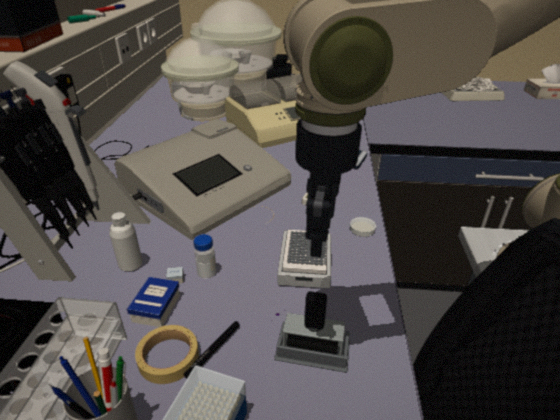

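The roller stands upright in its rest at (315,335). The caps are level along the leaning plate, and the bottle and dish have not moved. Handing in.

```bash
python3 -c "
from rig import env
print(env.close_job())"
```

```text
the job is handed in; nothing more can be done
None
```

The job is handed in: I rolled all twelve strips out and back at about 17–23 N, judged home from the wheel height and depth readings, and stood the roller upright back in its rest, finishing at about 24 s with the timer, bottle and dish untouched.

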